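Run a fingertip round a ring of tube caps to seat them

ROBOT

A 6-joint arm with a two-finger parallel gripper is mounted at the origin on a cart in front of the work surface, level with it; the furniture and walls round the work are solid. World frame = base frame: x ahead of the robot, y to its left, z up, the work surface at z = 0. Lengths are in m, angles in degrees, forces in N, time in s.
With the tool pointing down it reaches from about 0.4 to 0.825 m from the base axis. Payload 7 kg.
Tool frame: the origin (TCP) lies on the centre line of the jaws, within the pads' length; the fingertips stand 19 mm ahead of it and the grasp point (between the pads) is the TCP; z points along the fingers, y is the line along which they close (so a half turn about z gives the same grasp; the last joint's range is limited). The gripper opens to 88 mm and grips with 3 to 60 N. Pads are 19 mm wide; open, the fingers measure 130 mm over their backs; the gripper's body (78 mm by 193 mm) begins 47 mm behind the grasp point.
Start: joints at [16.507, 20.546, 0.682, 0, -70.136, -16.507], TCP at [0.675, -0, 0.246] pointing down, gripper open.
Joint ranges: [-176.03, 176.03], [-82.01, 121.73], [-58.28, 71.71], [-173.87, 95.51], [-174.79, -0.11], [-173.66, 173.66]. Speed limits (degrees/s): [136.94, 136.94, 172.46, 180, 180, 180].

INTERFACE

Orientations are given as [roll, pitch, yaw] about the fixed x, y, z axes, in that order (R = Rz(yaw) Ry(pitch) Rx(roll)).
In Python, from plant import get_state, capture, close_job gives the robot as it stands.
- The arm moves only by the tool apply_moves, never from a script. Its argument "targets" is a list of rows, each a list of 7 numbers: the opening, from 0 (shut) to 1 (fully open), then the shift along the tool's x, y, z normalised to -1 to 1, where 1 is 1000 mm, then the turn, a rotation vector about the tool's x, y, z normalised to -1 to 1, where 1 is 90 degrees. In form: [[claw, tx, ty, tz, ax, ay, az], ...]. A call has 1 to 20 rows; each row shifts and turns the commanded pose from where the row before left it, along the tool's axes as they then stand; what a row does not reach is not made up. A row lasts 1/12 s, in which the tool goes at most 41.7 mm and 7.16 degrees, less where a joint would pass 70% of its speed; a pose out of reach is approached as far as the arm can. A call with a number of a shift or a turn outside -1 to 1 is refused whole. A call with a gripper value outside its range is refused whole. The fingers move at their own pace and stop on an object; "newtons" is the grip in N (left out, the last holds). Time passes only in rows, so rows that do not move let the fingers close. It gives the time, the measured TCP pose, the force, the opening and the grip force at its end, in the units of the state.
- get_state(): the state, without advancing time (a new reading comes with each control period).
- capture(name): name is "scene" or "side" or "wrist"; returns a dict with "frame" (400x640x3 uint8, red, green, blue), "range_z" (400x640 float32, m along the optical axis (not along the pixel's ray), 0 where there is no reading), "camera_matrix" (3x3 intrinsics, pixels), "T" (4x4, takes a point from camera to world coordinates). Camera axes: x right, y down, z forward; pixel columns grow to the right and rows downward; lengths in m; the calibration is good to about 2 mm. A picture is of the moment at which its call begins.
- close_job(): hands the job in; it is judged then, once.
The state is a dict: "time_s": time; "joints": joint angles; "qd": joint speeds; "joint_torque": joint torques, N m; "tcp_pos": TCP position; "eef_rot": TCP orientation; "contact_force": force on the tool from outside, world axes, zero at the start; "moment": the same for the moment, N m; "gripper_width": finger opening in m; "gripper_force": force on a finger pad.
Only numpy, scipy, OpenCV 4.12 (cv2) and the standard library are available. Lean on these libraries where they do the work, as an engineer would, in place of code of your own. Each camera call takes 0.05 s, during which the arm holds its last target. There are 200 camera calls.

TASK

The round metal cooling block holds six tubes in a horseshoe, and their white domed caps all stand a little too high. In one light pass of the fingertips round the horseshoe, press the caps fully home one after another, beginning with the cap next to the raised index bar and ending with the cap next to the empty bore; from the first cap to the last, keep the fingertips on the caps or within about 3 cm above them. Pull no cap up, lift nothing, and leave everything else on the bench where it is.

Things in the scene. Friction and masses are not known exactly. Their poses are not given: they have to be found in the camera images.
- block: round aluminium cooling block, fixed, 170 mm across, 45 mm high. Origin: centre of its underside, z up. On its top, on a circle of 55 mm radius, 45 degrees apart (42 mm): on its +x axis a dark radial index bar (30x9 mm, 6 mm high); anticlockwise from above caps 1 to 6 at 45, 90 .. 270 degrees; at 315 an empty bore (black disc). Low dark knob (23 mm, 6 mm high) at its centre
- cap1_top (a point): highest point of the domed white cap of the first tube, at 45 degrees anticlockwise of the index bar. The cap is 24 mm across, its dome rises 5 mm from rim to top (45 degrees steep at the rim, where a finger sliding level may snag). Fully home its top is 52 mm above the bench (7 mm above the block's face), at the start 56 to 57 mm
- cap2_top (a point): highest point of the domed white cap of the second tube, at 90 degrees anticlockwise of the index bar. The cap is 24 mm across, its dome rises 5 mm from rim to top (45 degrees steep at the rim, where a finger sliding level may snag). Fully home its top is 52 mm above the bench (7 mm above the block's face), at the start 56 to 57 mm
- cap3_top (a point): highest point of the domed white cap of the third tube, at 135 degrees anticlockwise of the index bar. The cap is 24 mm across, its dome rises 5 mm from rim to top (45 degrees steep at the rim, where a finger sliding level may snag). Fully home its top is 52 mm above the bench (7 mm above the block's face), at the start 56 to 57 mm
- cap4_top (a point): highest point of the domed white cap of the fourth tube, at 180 degrees anticlockwise of the index bar. The cap is 24 mm across, its dome rises 5 mm from rim to top (45 degrees steep at the rim, where a finger sliding level may snag). Fully home its top is 52 mm above the bench (7 mm above the block's face), at the start 56 to 57 mm
- cap5_top (a point): highest point of the domed white cap of the fifth tube, at 225 degrees anticlockwise of the index bar. The cap is 24 mm across, its dome rises 5 mm from rim to top (45 degrees steep at the rim, where a finger sliding level may snag). Fully home its top is 52 mm above the bench (7 mm above the block's face), at the start 56 to 57 mm
- cap6_top (a point): highest point of the domed white cap of the sixth tube, at 270 degrees anticlockwise of the index bar. The cap is 24 mm across, its dome rises 5 mm from rim to top (45 degrees steep at the rim, where a finger sliding level may snag). Fully home its top is 52 mm above the bench (7 mm above the block's face), at the start 56 to 57 mm
- cap1 (a joint): how far cap 1 has been pressed down, m: 0 to 0.001 at the start, 0.005 fully home (hard stop), negative if pulled up. It moves against a friction of about 4 N and stays where it is left
- cap2 (a joint): how far cap 2 has been pressed down, m: 0 to 0.001 at the start, 0.005 fully home (hard stop), negative if pulled up. It moves against a friction of about 4 N and stays where it is left
- cap3 (a joint): how far cap 3 has been pressed down, m: 0 to 0.001 at the start, 0.005 fully home (hard stop), negative if pulled up. It moves against a friction of about 4 N and stays where it is left
- cap4 (a joint): how far cap 4 has been pressed down, m: 0 to 0.001 at the start, 0.005 fully home (hard stop), negative if pulled up. It moves against a friction of about 4 N and stays where it is left
- cap5 (a joint): how far cap 5 has been pressed down, m: 0 to 0.001 at the start, 0.005 fully home (hard stop), negative if pulled up. It moves against a friction of about 4 N and stays where it is left
- cap6 (a joint): how far cap 6 has been pressed down, m: 0 to 0.001 at the start, 0.005 fully home (hard stop), negative if pulled up. It moves against a friction of about 4 N and stays where it is left
- dish: loose shallow culture dish, 58 mm across, 15 mm high, beside the block, to be left alone; origin at the centre of its underside
- dropper: loose small white bottle, 36 mm across, 70 mm high, beside the block, to be left alone; origin at the centre of its underside
- beaker: loose clear beaker, 90 mm across, 133 mm high, to be left alone; origin at the centre of its underside
Not all that is in view belongs to the job. Several things have the shape of the block; the one meant has the colours described above.

How it is judged:
By the outcome, as a careful person would: the job done as asked, in the order asked, and still so for the second after the job is handed in, with the robot touching nothing.
It also fails if it takes over 58 s, if anything falls off the work surface, if the arm or the gripper's body presses on something with over 40 N, if the wrist force passes 120 N, or if a joint passes its speed limit or range.

## Working session

There is one attempt and no reset: what is moved stays moved. The work goes in short steps, Python scripts to look and compute and a tool call to move; the robot and the scene stay as the last step left them, time stands still between calls to the robot, and variables do not carry over. Pictures are saved under pics/ and viewed, at most 10 in all, crops included, and the job is handed in when it is done.

Besides the shell and the picture viewer there is one more tool, called after "Request:" as name(argument=value, ...) on one line, values as JSON. apply_moves: Moves the arm, as the interface text tells. Scaled input: -1 to 1 covers 1000 mm each way for a shift and 90 degrees each way for a turn. Its arguments: {"type":"object","properties":{"targets":{"type":"array","items":{"type":"array","items":{"type":"number"}}},"newtons":{"type":"number"}},"required":["targets"]}

```bash
mkdir -p pics; ls
python3 - <<'E'
from plant import get_state, capture
import cv2, numpy as np, pickle
print(get_state())
for n in ("scene","side","wrist"):
    c=capture(n); pickle.dump(c,open(f"pics/{n}.pkl","wb")); cv2.imwrite(f"pics/{n}.png",c["frame"][:,:,::-1])
    print(n,c["T"].round(3).tolist(),c["camera_matrix"].tolist())
E
```

```text
pics
{'time_s': 0.0, 'joints': array([ 1.65070638e+01,  2.05912492e+01,  6.35262617e-01, -2.10030828e-02,
       -7.01370275e+01, -1.65055903e+01]), 'qd': array([ 0.14130253, -0.04034967,  0.04134629, -0.01401994, -0.03713604,
       -0.03421906]), 'joint_torque': array([-8.00930356e-04, -5.82726967e+01,  2.93058443e+01,  6.99745238e+00,
        6.93249181e-03, -2.06530804e-04]), 'tcp_pos': array([ 6.74544381e-01, -1.61781863e-05,  2.44633304e-01]), 'eef_rot': array([ 1.79905209e+02, -7.49804055e-03, -9.00056726e+01]), 'contact_force': array([-0.56219335,  0.18343389, -0.29026289]), 'moment': array([-2.09741518e-02,  9.37590046e-06, -2.54777268e-03]), 'gripper_force': 0.0, 'gripper_width': 0.08751735413032731}
scene [[0.845, -0.377, 0.379, 0.083], [-0.534, -0.616, 0.578, -0.637], [0.016, -0.691, -0.722, 0.974], [0.0, 0.0, 0.0, 1.0]] [[366.3064520522309, 0.0, 316.880278043579], [0.0, 366.3064520522309, 196.01823101301136], [0.0, 0.0, 1.0]]
side [[-0.973, -0.152, 0.175, 0.305], [-0.231, 0.558, -0.797, 1.234], [0.024, -0.815, -0.578, 0.87], [0.0, 0.0, 0.0, 1.0]] [[517.989164549675, 0.0, 316.5754369416293], [0.0, 517.989164549675, 204.0634271564357], [0.0, 0.0, 1.0]]
wrist [[-1.0, 0.001, -0.002, 0.675], [0.001, 0.955, 0.298, -0.081], [0.002, 0.298, -0.955, 0.384], [0.0, 0.0, 0.0, 1.0]] [[276.8134429011891, 0.0, 319.2298674860664], [0.0, 276.8134429011891, 196.91328414408727], [0.0, 0.0, 1.0]]
```

View pics/scene.png

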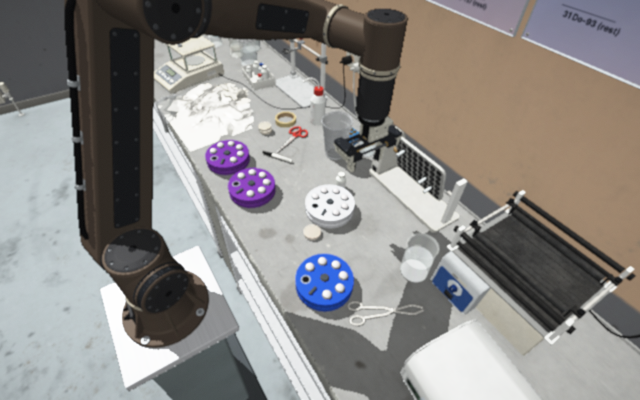

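View pics/wrist.png

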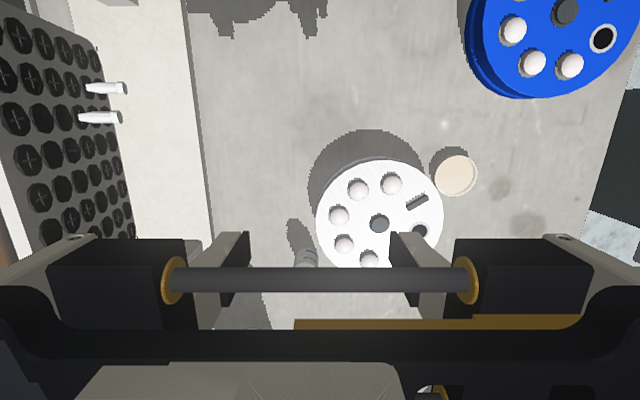

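The wrist view shows the white/grey (aluminium) block around (380,212): bar at (417,202), bore at (419,230), and caps anticlockwise from (391,183) to (369,260). Next I'll enlarge it.

Run:
```python
import cv2,pickle
w=pickle.load(open("pics/wrist.pkl","rb"))["frame"][140:280,290:490,::-1]
cv2.imwrite("pics/wc.png",cv2.resize(w,None,fx=4,fy=4,interpolation=cv2.INTER_CUBIC))
```

```text
(no output)
```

View pics/wc.png

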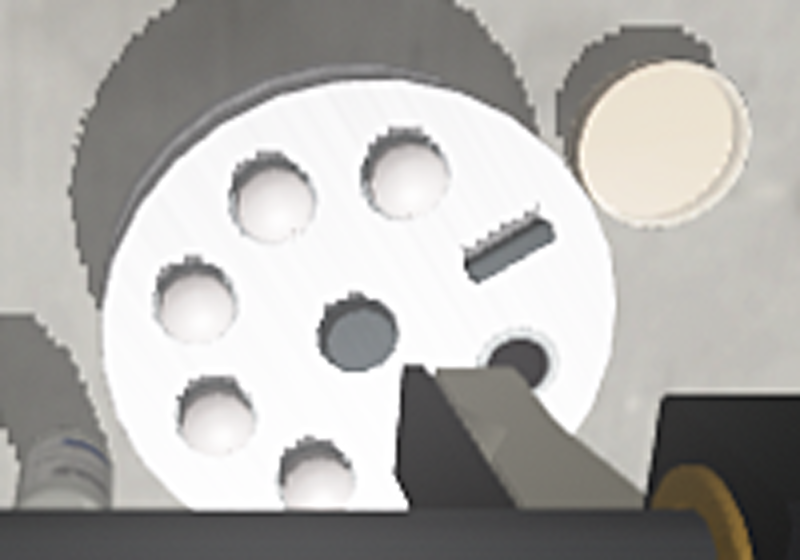

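View pics/side.png

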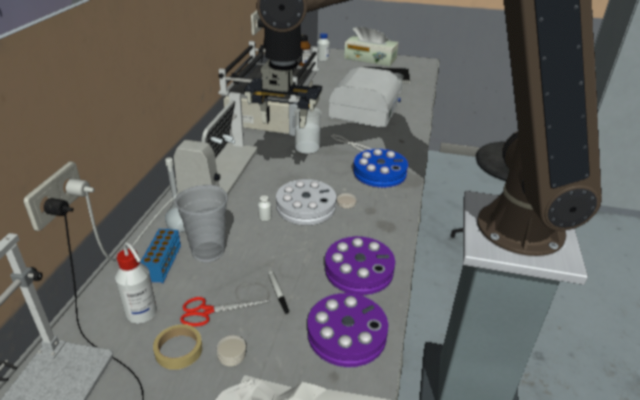

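The crop shows caps 1–5 at (406,178), (273,201), (198,306), (217,420) and (317,480). The knob is at (362,338), the bar at (510,250) and the bore at (520,362). In the side view the dropper is at (265,207), the beaker at (205,222) and the dish at (347,200).

Run:
```python
import pickle,numpy as np
from scipy.optimize import least_squares
W=pickle.load(open("pics/wrist.pkl","rb"));S=pickle.load(open("pics/side.pkl","rb"));C=pickle.load(open("pics/scene.pkl","rb"))
def ray(c,u,v,z):
    d=c["T"][:3,:3]@np.linalg.inv(c["camera_matrix"])@[u,v,1]; o=c["T"][:3,3]
    return (o+d*(z-o[2])/d[2])
def dep(c,u,v):
    z=c["range_z"][v,u]; return (c["T"]@np.r_[np.linalg.inv(c["camera_matrix"])@[u*z,v*z,z],1])[:3].round(3)
# u,v,z,radius,angle
f=[(406,178,.0535,55,45),(273,201,.0535,55,90),(198,306,.0535,55,135),(217,420,.0535,55,180),(362,338,.051,0,0),(510,250,.051,55,0),(520,362,.045,55,315)]
P=np.array([ray(W,290+u/4-.4,140+v/4-.4,z)[:2] for u,v,z,_,_ in f])
r=np.array([q[3] for q in f])/1e3;a=np.radians([q[4] for q in f])
m=lambda p:p[:2]+np.c_[r*np.cos(a+p[2]),r*np.sin(a+p[2])]
d=P[5]-P[4]
s=least_squares(lambda p:(m(p)-P).ravel(),[*P[4],np.arctan2(d[1],d[0])])
print(s.x[:2],np.degrees(s.x[2]));print(((m(s.x)-P)*1e3).round(1).tolist())
for k in range(1,7):
    t=s.x[2]+np.radians(45*k);print(k,(s.x[:2]+.055*np.array([np.cos(t),np.sin(t)])).round(4))
for n,c,u,v in [("face w",W,350,200),("cap1",W,391,184),("cap2",W,358,190),("dish w",W,455,176),("bottle S",S,265,200),("beaker S",S,205,240),("beaker rim S",S,205,215),("beaker2 side",S,307,130),("scene 420,258",C,420,258),("dropper C",C,341,178),("rack-side white",S,195,160)]: print(n,dep(c,u,v))
# independent check: scene/side knob
print("side knob",ray(S,307,196,.051).round(4),"scene knob",ray(C,333,203,.051).round(4))
# all tall points within gripper sweep
for n,c in (("S",S),("C",C),("W",W)):
    v,u=np.mgrid[0:400,0:640];z=c["range_z"];p=np.stack([u*z,v*z,z],-1)@np.linalg.inv(c["camera_matrix"]).T@0 if 0 else None
    K=np.linalg.inv(c["camera_matrix"]);p=(np.stack([u,v,np.ones_like(u)],-1)@K.T*z[...,None]).reshape(-1,3)@c["T"][:3,:3].T+c["T"][:3,3]
    k=(z.ravel()>0)&(p[:,2]>.1)&(p[:,2]<.17)&(np.hypot(p[:,0]-s.x[0],p[:,1]-s.x[1])<.3)
    q=(p[k][:,:2]/.03).round().astype(int);uq,ct=np.unique(q,axis=0,return_counts=True);print(n,[((w*.03).round(2).tolist(),int(t)) for w,t in zip(uq,ct) if t>3])
```

```text
[0.59618187 0.05956353] -146.93375975512657
[[-1.3, -0.1], [-0.6, 0.3], [0.7, 0.2], [0.1, 1.3], [0.5, -0.6], [-0.6, -0.6], [1.4, -0.5]]
1 [0.5848 0.0058]
2 [0.6262 0.0135]
3 [0.65   0.0482]
4 [0.6423 0.0896]
5 [0.6076 0.1134]
6 [0.5662 0.1057]
face w [0.635 0.029 0.045]
cap1 [0.587 0.005 0.056]
cap2 [0.627 0.012 0.057]
dish w [0.489 0.005 0.014]
bottle S [0.685 0.15  0.07 ]
beaker S [0.769 0.355 0.076]
beaker rim S [0.758 0.36  0.156]
beaker2 side [ 0.669 -0.243  0.088]
scene 420,258 [ 0.083 -0.637  0.974]
dropper C [0.688 0.128 0.057]
rack-side white [0.879 0.144 0.16 ]
side knob [0.5877 0.0743 0.051 ] scene knob [0.5969 0.0453 0.051 ]
S [([0.72, 0.3], 35), ([0.72, 0.33], 36), ([0.75, 0.27], 89), ([0.75, 0.3], 18), ([0.75, 0.33], 15), ([0.78, 0.24], 35), ([0.78, 0.27], 210), ([0.81, 0.24], 7), ([0.81, 0.27], 195), ([0.84, 0.03], 14), ([0.84, 0.09], 34), ([0.84, 0.12], 152), ([0.84, 0.15], 117), ([0.87, -0.06], 12), ([0.87, -0.03], 9), ([0.87, 0.0], 16), ([0.87, 0.03], 43), ([0.87, 0.15], 214), ([0.9, 0.0], 16), ([0.9, 0.03], 6)]
C [([0.72, 0.27], 9), ([0.72, 0.3], 51), ([0.72, 0.33], 9), ([0.75, 0.24], 4), ([0.75, 0.27], 106), ([0.75, 0.3], 20), ([0.78, 0.24], 28), ([0.78, 0.27], 39), ([0.81, 0.24], 7), ([0.81, 0.27], 23), ([0.84, 0.03], 11), ([0.84, 0.09], 29), ([0.84, 0.15], 6), ([0.87, -0.09], 5), ([0.87, -0.06], 4), ([0.87, -0.03], 28), ([0.87, 0.0], 35), ([0.87, 0.03], 34), ([0.87, 0.06], 30), ([0.87, 0.09], 67), ([0.9, 0.0], 20), ([0.9, 0.03], 32), ([0.9, 0.06], 24), ([0.9, 0.09], 18)]
W [([0.87, -0.09], 55), ([0.87, -0.06], 64), ([0.87, -0.03], 248), ([0.87, 0.0], 415), ([0.87, 0.03], 54), ([0.9, -0.03], 27), ([0.9, 0.0], 457), ([0.9, 0.03], 523), ([0.9, 0.06], 10)]
```

Run:
```python
import pickle,numpy as np,cv2
for n in ("side","scene","wrist"):
    c=pickle.load(open(f"pics/{n}.pkl","rb"));z=c["range_z"];v,u=np.mgrid[0:400,0:640]
    p=(np.stack([u,v,np.ones_like(u)],-1)@np.linalg.inv(c["camera_matrix"]).T*z[...,None]).reshape(-1,3)@c["T"][:3,:3].T+c["T"][:3,3]
    k=(z.ravel()>0)&(p[:,2]>.038)&(p[:,2]<.065)&(np.hypot(p[:,0]-.596,p[:,1]-.06)<.105)
    (a,b),r=cv2.minEnclosingCircle((p[k][:,:2]*1e3).astype(np.float32));print(n,round(a,1),round(b,1),round(r,1),k.sum())
    q=np.linalg.inv(c["T"])@[.5962,.0596,.051,1];q=c["camera_matrix"]@q[:3];print((q[:2]/q[2]).round(1))
    x,y=(q[:2]/q[2]).astype(int)
    if n=="side": cv2.imwrite("pics/sc.png",cv2.resize(c["frame"][y-40:y+40,x-50:x+50,::-1],None,fx=6,fy=6,interpolation=2));print(x,y)
```

```text
side 595.7 65.3 88.7 1684
[305.4 192.7]
305 192
scene 599.9 68.6 96.6 1426
[330.5 200.5]
wrist 595.2 60.7 85.2 10131
[379.7 223.7]
```

View pics/sc.png

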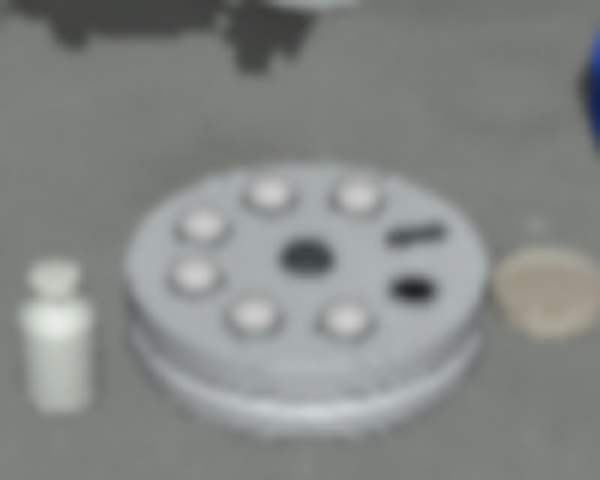

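The side crop puts the knob at (306,195), against (305,193) projected from the wrist fit. The two agree to a few mm, so I'll use the wrist fit. Now I'll shut the fingers and hover over cap 1.

Request:
apply_moves(newtons=20, targets=[[0,0,0,0,0,0,0],[0,-0.001,0.015,0.026,0,0,0],[0,-0.001,0.015,0.026,0,0,0],[0,-0.001,0.015,0.026,0,0,0],[0,-0.001,0.015,0.026,0,0,0],[0,-0.001,0.015,0.026,0,0,0],[0,-0.001,0.016,0.026,0,0,0],[0,0,0,0,0,0,0],[0,0,0,0,0,0,0],[0,0,0,0,0,0,0],[0,0,0,0,0,0,0],[0,0,0,0,0,0,0]])

```text
time_s: 1.15
tcp_pos: [0.5853, 0.0062, 0.0907]
eef_rot: [-179.9, 0.0, -90.0]
contact_force: [0.2, 0.5, 0.4]
gripper_width: 0.0132
gripper_force: 0.0
```

Run:
```python
from plant import *
import cv2,numpy as np
s=get_state();print(s["tcp_pos"],s["eef_rot"],s["gripper_width"],s["contact_force"])
c=capture("wrist")
cv2.imwrite("pics/w2.png",c["frame"][:,:,::-1])
for k,p in enumerate([(.584,.006),(.626,.014),(.650,.049)]):
    q=np.linalg.inv(c["T"])@[*p,.0565,1];q=c["camera_matrix"]@q[:3];print(k+1,(q[:2]/q[2]).round(1))
q=np.linalg.inv(c["T"])@[*s["tcp_pos"][:2],s["tcp_pos"][2]-.019,1];q=c["camera_matrix"]@q[:3];print("tip",q[:2]/q[2])
```

```text
[0.58532089 0.00620692 0.09069453] [-1.79870846e+02  3.15011585e-02 -8.99986084e+01] 0.013165419631563745 [0.23910359 0.48736096 0.36488337]
1 [321.9 233.9]
2 [261.2 244.4]
3 [231.3 287.7]
tip [319.97412047 244.42542542]
```

View pics/w2.png

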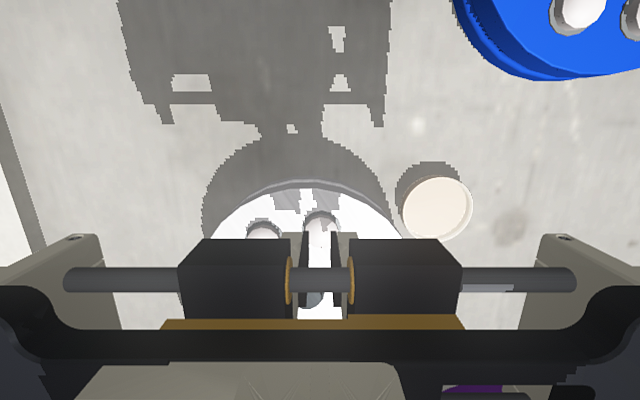

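Cap 1's dome is at about (320,222), directly below the jaw centre line and seen between the closing fingers, as planned. I'll let them shut fully and press gently.

Request:
apply_moves(targets=[[0,0,0,0,0,0,0],[0,0,0,0,0,0,0],[0,0,0,0,0,0,0],[0,0,0,0.004,0,0,0],[0,0,0,0.004,0,0,0],[0,0,0,0.004,0,0,0],[0,0,0,0.003,0,0,0],[0,0,0,0.002,0,0,0],[0,0,0,0.002,0,0,0],[0,0,0,0,0,0,0],[0,0,0,0,0,0,0]])

```text
time_s: 2.12
tcp_pos: [0.5838, 0.0059, 0.0707]
eef_rot: [180.0, -0.0, -90.0]
contact_force: [-2.0, 0.0, 4.3]
gripper_width: 0.0004
gripper_force: 2.4
```

Request:
apply_moves(targets=[[0,0,0,0.001,0,0,0],[0,0,0,0.001,0,0,0],[0,0,0,0,0,0,0],[0,0,0,0,0,0,0]])

```text
time_s: 2.45
tcp_pos: [0.5839, 0.0059, 0.0703]
eef_rot: [-180.0, -0.0, -90.0]
contact_force: [-6.8, 1.0, 18.2]
gripper_width: 0.0007
gripper_force: 9.5
```

Cap 1 is home: the force rose to 18 N with almost no further travel. On to cap 2.

Request:
apply_moves(targets=[[0,0,0,-0.006,0,0,0],[0,0,0,-0.006,0,0,0],[0,-0.002,-0.014,0,0,0,0],[0,-0.003,-0.014,0,0,0,0],[0,-0.003,-0.014,0,0,0,0],[0,0,0,0,0,0,0],[0,0,0,0,0,0,0],[0,0,0,0.004,0,0,0],[0,0,0,0.003,0,0,0],[0,0,0,0.002,0,0,0],[0,0,0,0.002,0,0,0],[0,0,0,0.001,0,0,0],[0,0,0,0,0,0,0],[0,0,0,0,0,0,0],[0,0,0,0,0,0,0]])

```text
time_s: 3.7
tcp_pos: [0.6259, 0.0139, 0.0704]
eef_rot: [-179.9, -0.0, -90.0]
contact_force: [-4.1, 0.8, 14.9]
gripper_width: 0.0005
gripper_force: 7.7
```

Cap 2 is home. Cap 3 is next, at Δ(+.024,+.035).

Request:
apply_moves(targets=[[0,0,0,-0.006,0,0,0],[0,0,0,-0.006,0,0,0],[0,-0.012,-0.008,0,0,0,0],[0,-0.012,-0.008,0,0,0,0],[0,-0.011,-0.008,0,0,0,0],[0,0,0,0,0,0,0],[0,0,0,0,0,0,0],[0,0,0,0.004,0,0,0],[0,0,0,0.003,0,0,0],[0,0,0,0.002,0,0,0],[0,0,0,0.002,0,0,0],[0,0,0,0.001,0,0,0],[0,0,0,0,0,0,0],[0,0,0,0,0,0,0],[0,0,0,0,0,0,0]])

```text
time_s: 4.95
tcp_pos: [0.6503, 0.0492, 0.0704]
eef_rot: [-179.9, 0.0, -90.0]
contact_force: [-5.1, 3.3, 14.6]
gripper_width: 0.0007
gripper_force: 7.1
```

Cap 3 is home. Cap 4 is next, at Δ(-.008,+.041).

Request:
apply_moves(targets=[[0,0,0,-0.006,0,0,0],[0,0,0,-0.006,0,0,0],[0,-0.014,0.002,0,0,0,0],[0,-0.014,0.003,0,0,0,0],[0,-0.013,0.003,0,0,0,0],[0,0,0,0,0,0,0],[0,0,0,0,0,0,0],[0,0,0,0.004,0,0,0],[0,0,0,0.003,0,0,0],[0,0,0,0.002,0,0,0],[0,0,0,0.002,0,0,0],[0,0,0,0.001,0,0,0],[0,0,0,0,0,0,0],[0,0,0,0,0,0,0],[0,0,0,0,0,0,0]])

```text
time_s: 6.2
tcp_pos: [0.6424, 0.0901, 0.0704]
eef_rot: [-179.9, 0.0, -90.0]
contact_force: [-5.8, 2.9, 16.4]
gripper_width: 0.0004
gripper_force: 7.7
```

Cap 4 is home. Cap 5 is next, at Δ(-.035,+.024).

Request:
apply_moves(targets=[[0,0,0,-0.006,0,0,0],[0,0,0,-0.006,0,0,0],[0,-0.008,0.012,0,0,0,0],[0,-0.008,0.012,0,0,0,0],[0,-0.008,0.011,0,0,0,0],[0,0,0,0,0,0,0],[0,0,0,0,0,0,0],[0,0,0,0.004,0,0,0],[0,0,0,0.003,0,0,0],[0,0,0,0.002,0,0,0],[0,0,0,0.002,0,0,0],[0,0,0,0.001,0,0,0],[0,0,0,0,0,0,0],[0,0,0,0,0,0,0],[0,0,0,0,0,0,0]])

```text
time_s: 7.45
tcp_pos: [0.6076, 0.1142, 0.0703]
eef_rot: [-179.9, 0.0, -90.0]
contact_force: [-6.0, 2.2, 17.6]
gripper_width: 0.0006
gripper_force: 8.5
```

Cap 5 is home. Cap 6 is next, at Δ(-.041,-.008).

Request:
apply_moves(targets=[[0,0,0,-0.006,0,0,0],[0,0,0,-0.006,0,0,0],[0,0.002,0.014,0,0,0,0],[0,0.003,0.014,0,0,0,0],[0,0.003,0.013,0,0,0,0],[0,0,0,0,0,0,0],[0,0,0,0,0,0,0],[0,0,0,0.004,0,0,0],[0,0,0,0.003,0,0,0],[0,0,0,0.002,0,0,0],[0,0,0,0.002,0,0,0],[0,0,0,0.001,0,0,0],[0,0,0,0,0,0,0],[0,0,0,0,0,0,0],[0,0,0,0,0,0,0]])

```text
time_s: 8.7
tcp_pos: [0.5672, 0.1063, 0.0703]
eef_rot: [-179.9, 0.0, -90.0]
contact_force: [-3.6, -0.1, 16.9]
gripper_width: 0.0004
gripper_force: 8.7
```

Cap 6 is home. I'll lift clear and look.

Request:
apply_moves(targets=[[0,0,0,-0.01,0,0,0],[0,0,0,-0.03,0,0,0],[0,0,0,-0.03,0,0,0],[0,0,0,-0.03,0,0,0],[0,0,0,-0.03,0,0,0],[0,0,0,-0.03,0,0,0],[0,-0.03,0,0,0,0,0],[0,-0.03,0,0,0,0,0],[0,-0.03,0,0,0,0,0],[0,0,0,0,0,0,0],[0,0,0,0,0,0,0],[0,0,0,0,0,0,0],[0,0,0,0,0,0,0]])

```text
time_s: 9.78
tcp_pos: [0.5658, 0.1953, 0.2282]
eef_rot: [180.0, -0.0, -90.0]
contact_force: [0.1, -1.1, 0.0]
gripper_width: 0.0002
gripper_force: 0.0
```

Run:
```python
from plant import *
import cv2,numpy as np
print(get_state()["contact_force"])
c=capture("wrist");cv2.imwrite("pics/w3.png",c["frame"][:,:,::-1])
z=c["range_z"];v,u=np.mgrid[0:400,0:640]
p=(np.stack([u,v,np.ones_like(u)],-1)@np.linalg.inv(c["camera_matrix"]).T*z[...,None]).reshape(-1,3)@c["T"][:3,:3].T+c["T"][:3,3]
for q in [(.584,.006),(.626,.014),(.650,.049),(.642,.090),(.607,.114),(.566,.106)]:
    h=p[(z.ravel()>0)&(np.hypot(*(p[:,:2]-q).T)<.005)][:,2];print(q,len(h),np.median(h).round(4) if len(h) else None)
r=np.hypot(*(p[:,:2]-[.5957,.0602]).T);h=p[(r>.017)&(r<.038)][:,2];print("face",np.median(h))
```

```text
[ 0.09882299 -1.10216819  0.01839525]
(0.584, 0.006) 0 None
(0.626, 0.014) 83 0.051
(0.65, 0.049) 82 0.0509
(0.642, 0.09) 72 0.051
(0.607, 0.114) 68 0.051
(0.566, 0.106) 71 0.051
face 0.0444617455955669
```

View pics/w3.png

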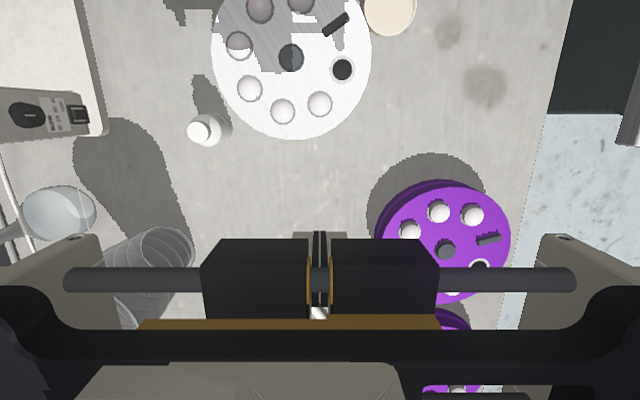

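Caps 2–6 all read 51.0 mm against a face of 44.5 mm, so they are fully home. The dropper, at (205,130), and the dish still stand. Cap 1 is out of view, but it met the stop at the same height with 18 N.

```bash
python3 -c "
from plant import *
print(close_job())"
```

```text
the job is handed in; nothing more can be done
None
```

I pressed all six caps home in order, from the index bar to the empty bore, with at most 18 N at the end of each press, and handed the job in. The wrist camera confirmed caps 2–6; cap 1 was out of view, so I relied on its stop height and force.

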